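# Clamp the supply board in the board holder

### The job

Clamp the supply board in the board holder, ready for soldering: open the sliding jaw, lay the board component side up on the ledges of the two jaws, push the jaw up snug against the board, and lock the jaw firmly with its round knob. Someone may or may not have left the jaw locked, and nothing shows it: only trying to slide the jaw tells. Leave the other things on the bench where they are.

Things in the scene. Friction and masses are not known exactly. Their poses are not given: they have to be found in the camera images.
- holder: Board holder, fixed to the bench: grey foot 92 x 226 x 10 mm, guide rods and a flat bar along its y. Origin: centre of the foot's underside; z up. Fixed jaw at the +y end: a ledge 84 mm wide (x) at height 42 mm reaches 18 mm inwards from an upright lip, whose inner face is at y = +80 mm and top at 50 mm. The sliding jaw faces it from -y with a like ledge and lip.
- jaw: Sliding jaw, aluminium, 84 mm wide (x). Origin: below the middle of its lip's inner face, level with the holder's; axes likewise. It slides along the holder's y: the gap between the lips is 80 mm minus its y in the holder's frame, 40 to 128 mm. Lip 6 mm thick; behind it a deck to y = -50 mm, 48 mm high. Free, it slides with 2 to 4 N; fully locked it holds over 30 N, half locked less
- knob_grip (a point): On the upright axis of the jaw's clamping knob at gripping height, 70 mm above the bench, 27 mm behind (-y of) the lip face; does not turn. Knob: round, black, plain, 38 mm wide, 54 to 82 mm high. It turns an eccentric: the jaw is free near mid-turn (within 0.5 rad) and locks, ever harder, when turned EITHER way from there, to stops 1.2 rad off; starts anywhere, stays put, takes 0.1 to 0.25 N m.
- board: Supply board, loose, about 0.2 kg: green circuit board 60 (x) x 100 (y) x 3 mm; at its middle a dark transformer block 30 (x) x 36 (y) mm rises to 29 mm above the underside (hold it by this); parts nearer its ends are up to 11 mm high. Origin: centre of its underside; z up. It lies in the holder with its length along the holder's y, either way round.
- solder_reel: Bystander: grey-white solder reel, 54 mm across, 35 mm high; origin at its underside.
- tape_measure: Bystander: green and yellow pocket tape measure lying on its side, 54 x 63 x 27 mm.
- cutters: Bystander: side cutters with red handles, 154 x 48 x 14 mm.
- tray: Bystander: flat black tray, 66 x 150 x 14 mm.
- coil: Bystander: loose wire coil, 83 x 31 x 31 mm.

How it is judged (in metres and radians):
On the way, in this order (a step that is already met when the one before it is completed fails the run):
1. the sliding jaw is open wider than the board (y of jaw in the frame of holder below -0.023 m), for 0.2 s.
2. the board lies on both ledges between the lips (z of board in the frame of holder between 0.0395 and 0.0445 m and x of board in the frame of holder between -0.013 and 0.013 m and y of board in the frame of holder between 0 and 0.032 m and angle between board's own z axis and vertical below 0.06 rad), for 0.2 s.
3. the jaw is snug against the board (y of jaw in the frame of holder between -0.0215 and -0.018 m and z of board in the frame of holder between 0.0395 and 0.0445 m), for 0.2 s.
At the end, for the whole second after the job is handed in: The board lies component side up on both ledges, flat and square (within 0.05 rad), at most 13 mm off the jaws' middle; the sliding jaw is against it with under 1.5 mm of play and is locked (its eccentric presses the clamping bar with over 8 N); all at rest and released (all of step 3 and x of board in the frame of holder between -0.013 and 0.013 m and y of board in the frame of holder between 0.0275 and 0.0325 m and angle between board's own z axis and vertical below 0.05 rad and angle between the y axis of board and the y axis of holder, either way round below 0.05 rad and contact force between jaw and holder above 8 N and linear speed of board below 0.02 m/s); the robot touches nothing.
It fails at once if a bystander was shifted by more than 25 mm (distance of any of solder_reel, tape_measure, cutters, tray, coil from where it was at the start of the episode above 0.025 m).
It also fails if it takes over 61 s, if anything falls off the work surface, if the arm or the gripper's body presses on something with over 40 N, if the wrist force passes 120 N, or if a joint passes its speed limit or range.

### The arm

A 6-joint arm with a two-finger parallel gripper is mounted at the origin on a cart in front of the work surface, level with it; the furniture and walls round the work are solid. World frame = base frame: x ahead of the robot, y to its left, z up, the work surface at z = 0. Lengths are in mm, angles in rad, forces in N, time in s.
With the tool pointing down it reaches from about 300 to 775 mm from the base axis. Payload 14.6 kg.
Tool frame: the origin (TCP) lies at the very end of the fingers, on their centre line; the grasp point (between the pads) lies 19 mm behind it (env.grasp_offset is the distance from the TCP to the grasp point, in mm); z points along the fingers, y is the line along which they close (so a half turn about z gives the same grasp; the last joint's range is limited). The gripper opens to 85 mm and grips with 20 to 120 N. Pads are 22 mm wide; open, the fingers measure 114 mm over their backs; the gripper's body (76 mm by 85 mm) begins 54 mm behind the grasp point. The pads swing forward as they close: fully open they stand 13 mm farther back than shut.
Start: joints at [-1.254, 0.3, 1.521, -0, 1.321, -0.067], TCP at [205.938, -509.979, 231.281] pointing down, gripper open.
Joint ranges: [-3.03, 3.03], [-0.79, 2.21], [0.23, 2.52], [-1.04, 4.18], [0, 3.07], [-2.55, 2.55]. Speed limits (rad/s): [2.22, 2.22, 2.57, 3.14, 3.14, 3.14].

### API

Orientations are given as [roll, pitch, yaw] about the fixed x, y, z axes, in that order (R = Rz(yaw) Ry(pitch) Rx(roll)).
In Python, from rig import env, read_camera gives the robot as it stands. The module is installed in compiled form; this text tells all that it offers.
- The arm moves only by the tool drive_tool, never from a script. Its argument "moves" is text: rows parted by semicolons, each of 4 numbers parted by spaces: the shift along the tool's x, y, z in units of 10 cm (1.0 is 10 cm), then the turn about the tool's z in units of 45 degrees (1.0 is 45 degrees). A call has 1 to 8 rows; each row is the pose to reach, as a shift and turn from the pose commanded when the call began, along the tool's axes at that moment; what a row does not reach only later rows make up. A row lasts 1/12 s, in which the tool goes at most 41.7 mm and 7.16 degrees, less where a joint would pass 70% of its speed; a pose out of reach is approached as far as the arm can. A call with a number of a shift or a turn outside -1 to 1 is refused whole. A call with a gripper value outside its range is refused whole. "jaw" is the closure, from 0 (fully open) to 1 (shut), set as the call begins (left out, the last holds). The fingers move at their own pace and stop on an object; the grip force is fixed at half the most. Time passes only in rows, so rows that repeat a pose let the fingers close. It gives the time, the measured TCP pose, the force, the opening and the grip force at its end, in the units of the state.
- env.get_obs(): the state, without advancing time (a new reading comes with each control period).
- read_camera(name): name is "scene" or "side" or "wrist"; returns a dict with "img" (384x512x3 uint8, red, green, blue), "K" (3x3 intrinsics, pixels), "origin" and "attitude" of the camera in the world. Camera axes: x right, y down, z forward; pixel columns grow to the right and rows downward; lengths in mm; the calibration is good to about 2 mm. A picture is of the moment at which its call begins. There is no depth.
- env.sign_off(): hands the job in; it is judged then, once.
The state is a dict: "t": time; "joint_pos": joint angles; "qvel": joint speeds; "joint_torque": joint torques, N m; "eef_pos": TCP position; "orientation": TCP orientation; "wrist_force": force on the tool from outside, world axes, zero at the start; "ft_torque": the same for the moment, N m; "grip_width": finger opening in mm; "finger_force": force on a finger pad.
Only numpy, scipy, OpenCV 4.12 (cv2) and the standard library are available. Lean on these libraries where they do the work, as an engineer would, in place of code of your own. Each camera call takes 0.05 s, during which the arm holds its last target. There are 200 camera calls.

## Working session

There is one attempt and no reset: what is moved stays moved. The work goes in short steps, Python scripts to look and compute and a tool call to move; the robot and the scene stay as the last step left them, time stands still between calls to the robot, and variables do not carry over. Pictures are saved under pics/ and viewed, at most 10 in all, crops included, and the job is handed in when it is done.

Besides the shell and the picture viewer there is one more tool, called after ">>>" as name(argument=value, ...) on one line, values as JSON. drive_tool: Moves the arm, as the interface text tells. Its arguments: {"type":"object","properties":{"moves":{"type":"string"},"jaw":{"type":"number"}},"required":["moves"]}

```bash
mkdir -p pics; cat > h.py <<'E'
import numpy as np, cv2
from rig import env, read_camera
def shot(n,f):
    c=read_camera(n); np.savez('pics/'+f+'.npz',**{k:np.array(c[k]) for k in c}); cv2.imwrite('pics/'+f+'.png',c['img'][:,:,::-1]); return c
def R(c):
    a=np.array(c['attitude'],float)
    if a.shape==(3,3): return a
    from scipy.spatial.transform import Rotation as Ro
    return Ro.from_euler('xyz',a).as_matrix() if a.size==3 else Ro.from_quat(a).as_matrix()
def ray(c,p):
    d=R(c)@np.linalg.inv(c['K'])@np.array([p[0],p[1],1.]); return np.array(c['origin'],float),d
def onz(c,p,z):
    o,d=ray(c,p); return (o+d*(z-o[2])/d[2])[:2].round(1)
def proj(c,P):
    q=np.array(c['K'])@R(c).T@(np.array(P,float)-c['origin']); return (q[:2]/q[2]).round(1)
E
python3 - <<'E'
from h import *
for n in('scene','side','wrist'):
    c=shot(n,n+'0'); print(n,c['K'].tolist(),c['origin'],c['attitude'])
im=np.hstack([cv2.imread('pics/scene0.png'),cv2.imread('pics/side0.png')])
print(env.get_obs())
E
```

```text
scene [[400.4337811706042, 0.0, 250.994392229011], [0.0, 400.4337811706042, 190.35356592544147], [0.0, 0.0, 1.0]] [  -35.89784923 -1191.90696704   639.87463915] [-2.00169736  0.00867987 -0.48940539]
side [[372.237128302955, 0.0, 258.6835699990361], [0.0, 372.237128302955, 185.37628867767583], [0.0, 0.0, 1.0]] [472.55411858 880.26553352 545.47238513] [-2.03096043 -0.02151408 -3.05195545]
wrist [[337.8795796034075, 0.0, 247.64788514230415], [0.0, 337.8795796034075, 190.98515968364498], [0.0, 0.0, 1.0]] [ 280.68393896 -479.36362488  375.30030599] [ 2.82453130e+00  1.51198991e-03 -1.18648068e+00]
{'t': 0.15, 'joint_pos': array([-1.25360946e+00,  3.00368163e-01,  1.52141647e+00,  1.08652270e-05,
        1.32070428e+00, -6.65861736e-02]), 'qvel': array([-0.00024908, -0.00147619, -0.00195143,  0.00172935,  0.00049378,
       -0.00180724]), 'joint_torque': array([ 2.46538402e-03, -5.43663561e+01, -3.61887610e+01, -1.17399227e-05,
        3.09141265e-03,  5.69747590e-05]), 'eef_pos': array([ 205.88547425, -509.82744435,  230.84742323]), 'orientation': array([-3.14069909e+00, -7.01355495e-05,  3.83770311e-01]), 'wrist_force': array([0.37088821, 0.28650576, 0.31012426]), 'ft_torque': array([ 0.01881515, -0.0256811 , -0.00085405]), 'finger_force': 0.0, 'grip_width': 85.62407454860211}
```

View pics/scene0.png

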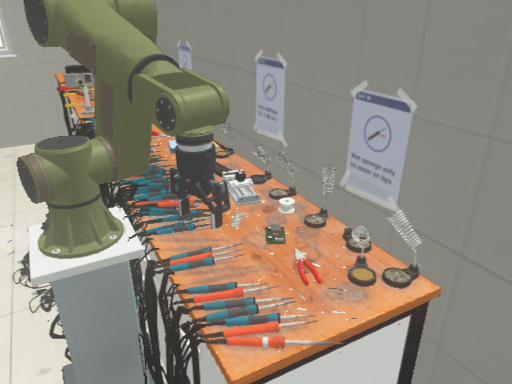

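View pics/side0.png

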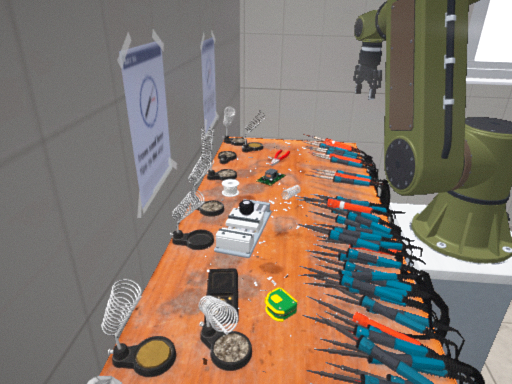

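The scene view shows the board near (275,234) and the holder near (240,190). The side view shows the board at (271,176), the holder at (245,228) and the knob at (247,207).

```bash
python3 - <<'E'
from h import *
L=lambda f:dict(np.load('pics/'+f+'.npz'))
s,d,w=L('scene0'),L('side0'),L('wrist0')
print('board',onz(s,(275,236),5),onz(d,(271,178),5))
print('knob',onz(d,(247,207),82),'reel',onz(s,(287,204),20),onz(d,(230,187),20))
print('cutters',onz(s,(308,268),7),'tape',onz(d,(281,304),15),'tray',onz(d,(223,287),8))
for p in [(216,250),(250,256),(271,205),(237,200)]: print(p,onz(d,p,20))
# upscaled crops
a=cv2.resize(cv2.imread('pics/side0.png')[150:270,190:320],None,fx=3,fy=3,interpolation=2)
b=cv2.resize(cv2.imread('pics/scene0.png')[150:270,200:330],None,fx=3,fy=3,interpolation=2)
cv2.imwrite('pics/c0.png',np.hstack([a,b]))
E
```

```text
board [ 516.1 -299. ] [ 522.  -269.1]
knob [564.5  73.3] reel [ 648.7 -158.9] [ 644.6 -153.5]
cutters [ 506.6 -483.7] tape [466.9 327.9] tray [589.3 285.4]
(216, 250) [625.  176.3]
(250, 256) [543.3 189.6]
(271, 205) [509.7 -54.9]
(237, 200) [610.8 -72.1]
```

View pics/c0.png

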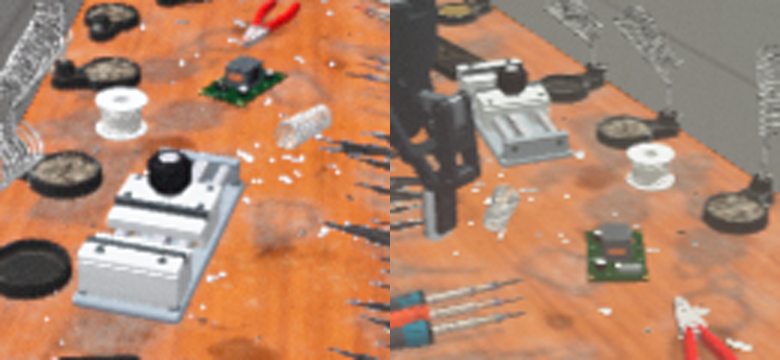

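The holder lies around (570,55) with its fixed jaw towards world +y, and the jaw is partly closed. The board is around (519,-285) with its block up. I'll plan a wrist look at both.

```bash
cat >> h.py <<'E'
from scipy.spatial.transform import Rotation as Ro
def rel(x,y,z,yaw):
    "shift (tool units) and turn from the current pose to world TCP x y z yaw"
    o=env.get_obs(); A=Ro.from_euler('xyz',o['orientation']); d=A.inv().apply(np.array([x,y,z])-o['eef_pos'])/100
    y0=o['orientation'][2]; t=-((yaw-y0+np.pi)%(2*np.pi)-np.pi)/(np.pi/4)
    print('shift',d.round(3),'turn',round(t,3),'| at',o['eef_pos'].round(1),'yaw',y0.round(3),'t',o['t'])
E
python3 - <<'E'
from h import *
w=dict(np.load('pics/wrist0.npz')); o=env.get_obs()
A=Ro.from_euler('xyz',o['orientation']).as_matrix()
T=A.T@(w['origin']-o['eef_pos']); C=A.T@R(w); print('cam in tool',T.round(1),'axes',C.round(2).tolist())
def pred(P,yaw,pts):
    B=Ro.from_euler('xyz',[np.pi,0,yaw]).as_matrix(); c=dict(K=w['K'],origin=np.array(P)+B@T,attitude=B@C)
    print(P,yaw,[proj(c,p).tolist() for p in pts])
pred((460,-200,330),0.2,[(519,-285,10),(560,-50,40),(570,170,40)])
pred((500,-200,330),1.2,[(519,-285,10),(560,-50,40),(570,170,40)])
pred((540,-20,300),1.45,[(519,-285,10),(560,-50,40),(564,60,80),(570,170,40)])
rel(500,-200,330,1.2)
E
```

```text
cam in tool [  80.8   -0.4 -144.4] axes [[0.0, -0.95, -0.31], [1.0, 0.0, -0.0], [0.0, -0.31, 0.95]]
(460, -200, 330) 0.2 [[318.9, 111.4], [140.3, 38.0], [-53.5, -13.8]]
(500, -200, 330) 1.2 [[281.6, 191.5], [249.6, 6.0], [176.4, -239.1]]
(540, -20, 300) 1.45 [[255.1, 316.6], [267.1, 172.1], [262.1, 78.5], [255.0, -33.3]]
shift [ 3.887 -1.773 -0.99 ] turn -1.039 | at [ 205.9 -509.8  230.8] yaw 0.384 t 0.15
```

>>> drive_tool(moves="1 -0.7 -0.6 -0.6;1 -0.7 -0.6 -0.6;1 -0.7 -0.6 -0.6;1 -0.7 -0.6 -0.6", jaw=0)

```text
t: 0.48
eef_pos: [274.5, -405.0, 294.1]
orientation: [3.138, 0.0, 0.864]
wrist_force: [-0.1, -0.1, 1.2]
grip_width: 85.1
finger_force: 0.0
```

>>> drive_tool(moves="1 0 -0.5 -0.6;1 0 -0.5 -0.6;1 0 -0.5 -0.6;1 0 -0.5 -0.6")

```text
t: 0.82
eef_pos: [340.6, -329.7, 344.1]
orientation: [3.138, 0.002, 1.336]
wrist_force: [0.5, -1.1, 0.6]
grip_width: 85.3
finger_force: 0.0
```

```bash
python3 -c "
from h import *
rel(540,0,350,1.45)"
```

```text
shift [ 3.67   1.174 -0.061] turn -0.145 | at [ 340.6 -329.7  344.1] yaw 1.336 t 0.8167
```

>>> drive_tool(moves="1 0.6 0 -0.15;1 0.6 0 -0.15;1 0.6 0 -0.15")

```text
t: 1.07
eef_pos: [421.6, -247.9, 341.2]
orientation: [3.142, -0.0, 1.444]
wrist_force: [0.8, 0.1, 0.1]
grip_width: 85.7
finger_force: 0.0
```

>>> drive_tool(moves="1 0.5 0 0;1 0.5 0 0;1 0.5 0 0")

```text
t: 1.32
eef_pos: [483.9, -154.0, 341.1]
orientation: [-3.141, -0.0, 1.445]
wrist_force: [-0.0, -0.9, 0.6]
grip_width: 85.2
finger_force: 0.0
```

>>> drive_tool(moves="1 0.5 0 0;1 0.5 0 0;1 0.5 0 0;1 0.5 0 0;1 0.5 0 0;1 0.5 0 0")

```text
t: 1.82
eef_pos: [544.7, -64.3, 341.0]
orientation: [-3.141, 0.0, 1.444]
wrist_force: [-1.1, -0.5, -0.2]
grip_width: 85.5
finger_force: 0.0
```

```bash
python3 -c "
from h import *
shot('wrist','w1');rel(540,0,350,1.45)"
```

```text
shift [ 0.636 -0.128 -0.087] turn -0.009 | at [544.6 -64.7 341.3] yaw 1.443 t 1.8667
```

View pics/w1.png

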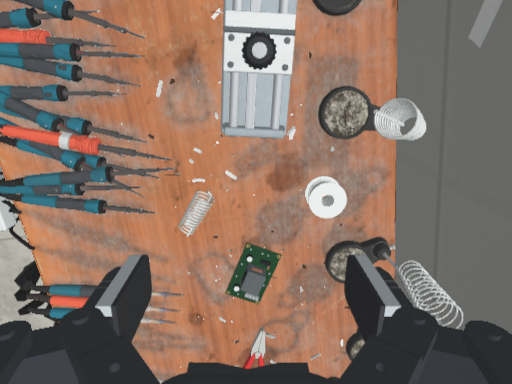

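The wrist view shows the knob at (259,49), the foot's near end at (222–286,137) and the board at (254,272), turned a bit.

```bash
python3 - <<'E'
from h import *
c=dict(np.load('pics/w1.npz')); im=c['img']; hsv=cv2.cvtColor(im,cv2.COLOR_RGB2HSV)
g=cv2.inRange(hsv,(45,80,30),(90,255,200)); g[:, :200]=0; g[:230]=0; g[320:]=0; g[:,310:]=0
g=cv2.morphologyEx(g,cv2.MORPH_CLOSE,np.ones((9,9)))
k=max(cv2.findContours(g,0,2)[0],key=cv2.contourArea)
W=np.array([onz(c,p[0],3) for p in k],np.float32); print('board',cv2.minAreaRect(W))
b=cv2.inRange(hsv,(0,0,0),(180,255,60)); b[:20]=0;b[80:]=0;b[:,:225]=0;b[:,293:]=0
k=max(cv2.findContours(b,0,2)[0],key=cv2.contourArea); (x,y),r=cv2.minEnclosingCircle(k); print('knob',x,y,r,onz(c,(x,y),82))
bench=cv2.inRange(hsv,(3,110,60),(22,255,255))
for v in (85,100,115,125):
    row=bench[v]; l=258
    L=max(u for u in range(200,259) if row[u]); Rr=min(u for u in range(259,330) if row[u]); print(v,L,Rr,onz(c,(L+1,v),10),onz(c,(Rr,v),10))
for u in (235,255,275):
    v=min(v for v in range(110,160) if bench[v,u]); print(u,v,onz(c,(u,v),10), onz(c,(u,v),0))
cv2.imwrite('pics/w1c.png',cv2.resize(im[0:145,200:310,::-1],None,fx=4,fy=4,interpolation=2))
E
```

```text
board ((525.4102172851562, -283.7116394042969), (98.49999237060547, 58.42572021484375), 62.246192932128906)
knob 258.2625732421875 50.12569808959961 18.169715881347656 [570.7  45.6]
85 220 291 [518.8  14.2] [612.    2.4]
100 220 290 [515.9  -5.1] [609.  -16.9]
115 220 289 [512.8 -24.8] [605.9 -36.6]
125 220 288 [510.8 -38.3] [603.3 -50.1]
235 137 [527.8 -57.3] [527.3 -58.9]Traceback (most recent call last):
  File "<stdin>", line 14, in <module>
ValueError: min() iterable argument is empty
```

```bash
python3 -c "
from h import *
rel(571,46,150,1.415);rel(571,46,55,1.415)"
```

```text
shift [1.132 0.121 1.913] turn 0.036 | at [544.6 -64.7 341.3] yaw 1.443 t 1.8667
shift [1.132 0.122 2.863] turn 0.036 | at [544.6 -64.7 341.3] yaw 1.443 t 1.8667
```

>>> drive_tool(moves="1 0.12 1 0.036;1 0.12 1 0.036;1 0.12 1 0.036;1 0.12 1 0.036")

```text
t: 2.2
eef_pos: [568.5, 35.3, 237.6]
orientation: [-3.137, 0.0, 1.416]
wrist_force: [-0.0, 0.1, -0.7]
grip_width: 85.3
finger_force: 0.0
```

>>> drive_tool(moves="0.13 0 0.9 0;0.13 0 0.9 0;0.13 0 0.9 0;0.13 0 0.9 0;0.13 0 0.9 0")

```text
t: 2.62
eef_pos: [572.3, 45.6, 153.5]
orientation: [3.14, -0.0, 1.415]
wrist_force: [0.3, -0.3, -0.4]
grip_width: 85.5
finger_force: 0.0
```

```bash
python3 - <<'E'
from h import *
c=shot('wrist','w2'); print(proj(c,(570.7,45.6,82))); rel(571,46,55,1.415)
E
```

```text
[244.4 205.2]
shift [-0.001 -0.021  0.992] turn -0.0 | at [572.7  45.7 154.2] yaw 1.415 t 2.6667
```

View pics/w2.png

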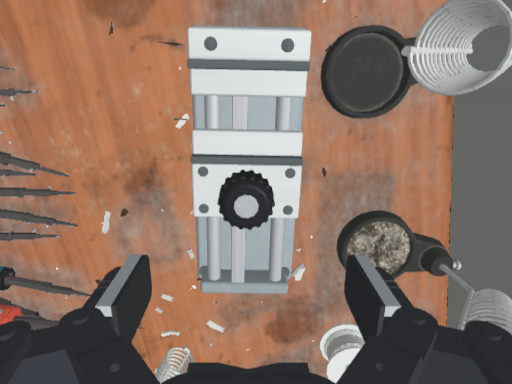

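The knob is centred near (246,199), the sliding lip's inner edge is at row ~155, and the fixed lip's inner edge is at row ~69.

```bash
python3 - <<'E'
from h import *
c=dict(np.load('pics/w2.npz')); im=c['img']; hsv=cv2.cvtColor(im,cv2.COLOR_RGB2HSV); gray=hsv[:,:,2]
b=cv2.inRange(hsv,(0,0,0),(180,255,70)); b[:165]=0;b[240:]=0;b[:,:210]=0;b[:,282:]=0
k=max(cv2.findContours(b,0,2)[0],key=cv2.contourArea); (x,y),r=cv2.minEnclosingCircle(k); K=onz(c,(x,y),82);print('knob',x,y,r,K)
for u in (215,235,250,280): print(u,gray[55:75,u].tolist(),gray[148:168,u].tolist())
for p in [(192,70),(309,70),(192,155),(302,155)]: print(p,onz(c,p,50))
E
```

```text
knob 245.796875 199.20089721679688 29.446800231933594 [572.3  49.8]
215 [222, 220, 210, 192, 147, 103, 109, 107, 107, 109, 107, 106, 101, 100, 186, 224, 223, 221, 221, 220] [225, 226, 227, 225, 225, 211, 145, 67, 83, 102, 106, 105, 106, 105, 105, 110, 177, 217, 222, 224]
235 [224, 224, 217, 202, 163, 113, 106, 109, 109, 107, 108, 106, 104, 94, 153, 215, 224, 223, 222, 221] [225, 227, 227, 228, 226, 225, 184, 90, 74, 93, 106, 106, 104, 106, 105, 99, 171, 215, 221, 224]
250 [225, 224, 220, 206, 183, 138, 105, 112, 109, 108, 109, 109, 106, 101, 124, 200, 226, 225, 224, 224] [227, 227, 228, 227, 226, 226, 195, 117, 68, 88, 103, 107, 106, 105, 104, 104, 146, 200, 221, 225]
280 [226, 227, 228, 221, 204, 162, 112, 106, 111, 110, 107, 110, 107, 103, 96, 156, 218, 229, 228, 226] [228, 227, 228, 229, 228, 226, 225, 182, 87, 79, 96, 105, 107, 105, 103, 104, 100, 174, 218, 223]
(192, 70) [548.5 137.9]
(309, 70) [628.4 125.4]
(192, 155) [536.2  79.4]
(302, 155) [617.3  66.6]
```

>>> drive_tool(moves="0.02 0 0.5 0;0.02 0 0.98 0;0.02 0 0.98 0;0.02 0 0.98 0;0.02 0 0.98 0")

```text
t: 3.08
eef_pos: [573.0, 48.1, 55.5]
orientation: [3.139, -0.0, 1.415]
wrist_force: [-1.5, -0.7, 0.6]
grip_width: 85.3
finger_force: 0.0
```

>>> drive_tool(moves="0 0 0 0;0 0 0 0;0 0 0 0;0 0 0 0;0 0 0 0;0 0 0 0;0 0 0 0;0 0 0 0", jaw=1)

```text
t: 3.75
eef_pos: [572.0, 48.7, 54.7]
orientation: [3.141, -0.0, 1.416]
wrist_force: [-8.1, -0.5, 12.3]
grip_width: 36.2
finger_force: 58.8
```

>>> drive_tool(moves="-0.03 0 0 0;-0.06 0 0 0;-0.08 0 0 0;-0.08 0 0 0;-0.08 0 0 0")

```text
t: 4.17
eef_pos: [570.6, 40.9, 54.7]
orientation: [3.141, -0.0, 1.416]
wrist_force: [-8.5, -0.1, 13.6]
grip_width: 36.3
finger_force: 58.8
```

>>> drive_tool(moves="-0.1 0 0 0;-0.2 0 0 0;-0.3 0 0 0;-0.4 0 0 0;-0.44 0 0 0;-0.44 0 0 0")

```text
t: 4.67
eef_pos: [562.9, -3.3, 54.7]
orientation: [-3.14, 0.0, 1.415]
wrist_force: [-16.5, 1.3, 19.0]
grip_width: 36.4
finger_force: 59.4
```

```bash
python3 - <<'E'
from h import *
c=shot('wrist','w3'); print(env.get_obs()['wrist_force'],env.get_obs()['eef_pos'])
E
```

```text
[-14.43820731   1.84116666  17.88561425] [562.97080931  -3.02940027  54.68396096]
```

View pics/w3.png

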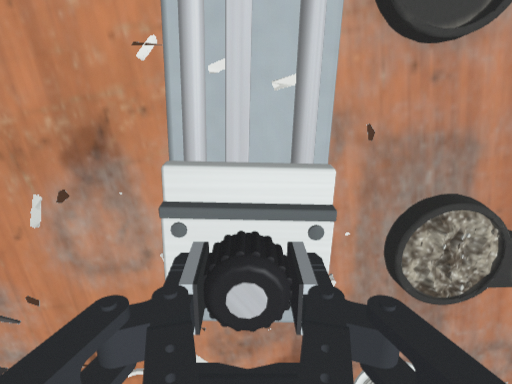

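The jaw followed the hand freely, its lip inner edge now at row ~206, so it was unlocked and is open to about -31 mm. Next I release and fetch the board.

>>> drive_tool(moves="0 0 0 0;0 0 0 0;0 0 0 0;0 0 -0.3 0;0 0 -0.7 0;0 0 -1 0", jaw=0)

```text
t: 5.22
eef_pos: [564.0, -2.7, 155.6]
orientation: [3.141, -0.0, 1.416]
wrist_force: [0.1, 0.6, 0.9]
grip_width: 85.3
finger_force: 0.0
```

```bash
python3 -c "
from h import *
rel(525.4,-283.7,150,1.086)"
```

```text
shift [-2.836  0.052  0.056] turn 0.42 | at [564.   -2.7 155.6] yaw 1.416 t 5.2167
```

>>> drive_tool(moves="-1 0 0 0;-1 0 0 0;-1 0 0 0")

```text
t: 5.47
eef_pos: [547.9, -104.9, 154.0]
orientation: [3.14, 0.001, 1.415]
wrist_force: [-0.1, -1.7, -0.1]
grip_width: 85.3
finger_force: 0.0
```

>>> drive_tool(moves="-1 0 0 0;-1 0 0 0;-1 0 0 0")

```text
t: 5.72
eef_pos: [532.1, -204.4, 153.4]
orientation: [3.141, 0.001, 1.414]
wrist_force: [0.4, -1.1, 0.3]
grip_width: 85.8
finger_force: 0.0
```

>>> drive_tool(moves="-0.84 0.05 0 0.42;-0.84 0.05 0 0.42;-0.84 0.05 0 0.42;-0.84 0.05 0 0.42;-0.84 0.05 0 0.42")

```text
t: 6.13
eef_pos: [524.9, -283.9, 153.1]
orientation: [-3.141, -0.0, 1.088]
wrist_force: [0.4, 1.3, 0.6]
grip_width: 85.8
finger_force: 0.0
```

```bash
python3 - <<'E'
from h import *
c=shot('wrist','w4'); rel(525.4,-283.7,8,1.086)
im=c['img']; hsv=cv2.cvtColor(im,cv2.COLOR_RGB2HSV)
g=cv2.inRange(hsv,(45,80,30),(90,255,200)); g=cv2.morphologyEx(g,cv2.MORPH_CLOSE,np.ones((15,15)))
k=max(cv2.findContours(g,0,2)[0],key=cv2.contourArea)
W=np.array([onz(c,p[0],3) for p in k],np.float32); print('board',cv2.minAreaRect(W), cv2.boundingRect(k))
E
```

```text
shift [-0.002  0.005  1.452] turn 0.005 | at [ 525.1 -283.4  153.2] yaw 1.09 t 6.1833
board ((524.8668212890625, -283.915771484375), (99.1651840209961, 59.07258987426758), 61.70719528198242) (214, 119, 69, 107)
```

View pics/w4.png

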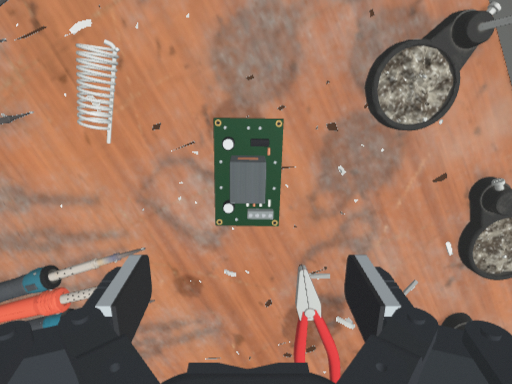

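The board is centred under the hand and square to the image, block up. The cutters' tip at (302,265) is clear of the fingers' landing spots.

>>> drive_tool(moves="0 0 0.4 0.015;0 0 0.8 0.015;0 0 1 0.015;0 0 1 0.015")

```text
t: 6.52
eef_pos: [523.2, -281.6, 48.8]
orientation: [-3.134, -0.001, 1.078]
wrist_force: [-0.8, -0.1, -0.6]
grip_width: 85.4
finger_force: 0.0
```

>>> drive_tool(moves="0 0 0.25 0;0 0 0.4 0;0 0 0.44 0;0 0 0.44 0;0 0 0.44 0")

```text
t: 6.93
eef_pos: [525.8, -284.2, 11.0]
orientation: [3.14, 0.0, 1.076]
wrist_force: [-0.2, 0.2, 0.8]
grip_width: 85.0
finger_force: 0.0
```

>>> drive_tool(moves="0 0 0 0;0 0 0 0;0 0 0 0;0 0 0 0;0 0 0 0;0 0 0 0;0 0 0 0;0 0 0 0", jaw=1)

```text
t: 7.6
eef_pos: [525.2, -284.4, 9.9]
orientation: [3.141, 0.0, 1.074]
wrist_force: [0.5, -0.3, 6.0]
grip_width: 28.4
finger_force: 61.8
```

>>> drive_tool(moves="0 0 -0.2 0;0 0 -0.5 0;0 0 -0.9 0;0 0 -1 0;0 0 -1 0")

```text
t: 8.02
eef_pos: [526.0, -284.8, 112.5]
orientation: [3.136, 0.0, 1.074]
wrist_force: [0.2, -0.1, -1.6]
grip_width: 28.9
finger_force: 60.9
```

```bash
python3 - <<'E'
from h import *
c=shot('wrist','w5')
u=np.array([.155,.988]); P=np.array([573.5,52.5])+25*u; print(P)
rel(P[0],P[1],140,1.415)
E
```

```text
[577.375  77.2  ]
shift [ 3.427 -1.262 -0.304] turn -0.434 | at [ 525.1 -284.3  109.8] yaw 1.074 t 8.0667
```

View pics/w5.png

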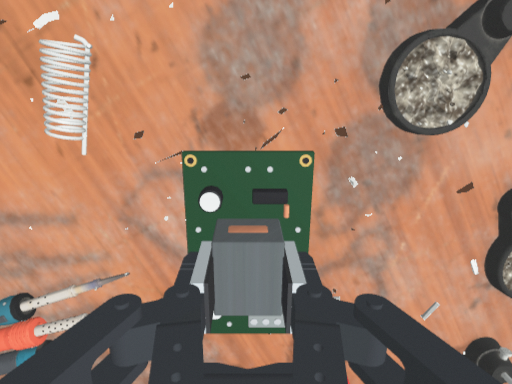

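The board is held level by its block (board edges at columns 183–314). Now I carry it over the holder.

>>> drive_tool(moves="1 0 -0.3 -0.43;1 0 -0.3 -0.43;1 0 -0.3 -0.43;1 0 -0.3 -0.43")

```text
t: 8.4
eef_pos: [573.9, -192.5, 138.2]
orientation: [-3.141, -0.001, 1.421]
wrist_force: [0.1, 0.0, -2.6]
grip_width: 28.6
finger_force: 60.8
```

>>> drive_tool(moves="0.3 0 0 0;0.7 0 0 0;1 0 0 0;1 0 0 0")

```text
t: 8.73
eef_pos: [588.0, -92.9, 136.7]
orientation: [-3.138, -0.001, 1.415]
wrist_force: [0.5, 0.4, -2.2]
grip_width: 28.6
finger_force: 60.8
```

```bash
python3 -c "
from h import *
rel(577.4,77.2,140,1.415)"
```

```text
shift [ 1.664 -0.369 -0.029] turn -0.0 | at [588.  -92.9 136.7] yaw 1.415 t 8.7333
```

>>> drive_tool(moves="0.5 -0.2 0 0;1 -0.37 0 0;1 -0.37 0 0;1 -0.37 0 0")

```text
t: 9.07
eef_pos: [566.0, 10.6, 137.1]
orientation: [-3.138, -0.0, 1.415]
wrist_force: [0.1, 0.4, -2.5]
grip_width: 28.5
finger_force: 60.7
```

>>> drive_tool(moves="0.3 0 0 0;0.6 0 0 0;0.66 0 0 0;0.66 0 0 0;0.66 0 0 0")

```text
t: 9.48
eef_pos: [577.6, 71.4, 137.8]
orientation: [-3.139, 0.001, 1.412]
wrist_force: [1.0, 0.3, -2.8]
grip_width: 28.3
finger_force: 60.7
```

```bash
python3 - <<'E'
from h import *
c=shot('wrist','w6')
s=shot('side','s6')
rel(577.4,77.2,52,1.415)
a=cv2.resize(cv2.imread('pics/side%s.png'%0)[0:1],(1,1))
m=cv2.resize(cv2.imread('pics/s6.png')[170:290,190:310],(384,384),interpolation=2)
cv2.imwrite('pics/v6.png',cv2.resize(np.hstack([cv2.imread('pics/w6.png'),m]),(792,340)))
E
```

```text
shift [ 0.062 -0.013  0.865] turn -0.006 | at [577.8  70.9 138.5] yaw 1.411 t 9.5833
```

View pics/v6.png

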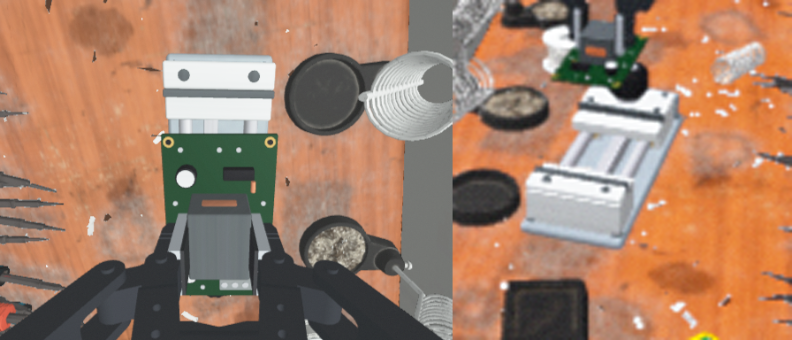

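The picture shows the board square over the holder, with the fixed lip's inner edge at about row 110. One check of the lip position before lowering.

```bash
python3 - <<'E'
from h import *
c=dict(np.load('pics/w6.npz')); hsv=cv2.cvtColor(c['img'],cv2.COLOR_RGB2HSV); v=hsv[:,:,2]
u=np.array([.155,.988]); O=np.array([573.5,52.5])
for x in (200,225,250,275,295):
    d=v[95:120,x].astype(int); e=95+np.argmax(np.diff(d))+.5; p=onz(c,(x,e),50); print(x,e,p,(p-O)@u)
y=104; r=np.diff(v[y].astype(int)); print(v[y,175:200].tolist(),v[y,300:320].tolist())
g=cv2.inRange(hsv,(45,80,30),(90,255,200)); k=max(cv2.findContours(g,0,2)[0],key=cv2.contourArea); print(cv2.boundingRect(k))
for p in [(182,152),(314,152)]: print(onz(c,p,131.6))
E
```

```text
200 109.5 [556.1 137.7] 81.4806
225 109.5 [572.6 135. ] 81.3705
250 109.5 [589.2 132.4] 81.37470000000002
275 110.5 [605.7 129.1] 80.6718
295 110.5 [618.9 127. ] 80.643
[216, 217, 218, 220, 218, 215, 216, 216, 215, 122, 123, 125, 125, 126, 126, 124, 125, 125, 124, 125, 126, 125, 126, 125, 127] [129, 129, 128, 128, 129, 129, 128, 128, 129, 127, 143, 191, 195, 191, 191, 187, 189, 193, 192, 190]
(183, 151, 131, 102)
[556.6 125.3]
[615.5 115.9]
```

>>> drive_tool(moves="0.06 0 0.3 0;0.06 0 0.55 0;0.06 0 0.68 0;0.06 0 0.75 0;0.06 0 0.8 0;0.06 0 0.83 0;0.06 0 0.85 0;0.06 0 0.85 0")

```text
t: 10.25
eef_pos: [579.4, 78.1, 54.8]
orientation: [3.141, -0.0, 1.412]
wrist_force: [-0.7, 0.3, -1.7]
grip_width: 28.6
finger_force: 60.7
```

>>> drive_tool(moves="0 0 0.01 0;0 0 0.02 0;0 0 0.03 0;0 0 0.03 0;0 0 0.03 0")

```text
t: 10.67
eef_pos: [579.3, 78.2, 51.9]
orientation: [3.141, -0.0, 1.412]
wrist_force: [-2.5, 0.3, 4.5]
grip_width: 28.3
finger_force: 61.5
```

Contact on the ledges, so I release, rise and look.

>>> drive_tool(moves="0 0 0 0;0 0 0 0;0 0 0 0;0 0 0 0;0 0 -0.3 0;0 0 -0.6 0;0 0 -1 0;0 0 -1 0", jaw=0)

```text
t: 11.33
eef_pos: [581.7, 78.4, 158.8]
orientation: [3.131, -0.002, 1.412]
wrist_force: [1.6, -0.0, 1.6]
grip_width: 85.4
finger_force: 0.0
```

```bash
python3 - <<'E'
from h import *
c=shot('wrist','w7'); rel(563,-3,150,1.415)
E
```

```text
shift [-0.831 -0.047  0.052] turn -0.004 | at [580.7  78.3 155.4] yaw 1.412 t 11.3833
```

View pics/w7.png

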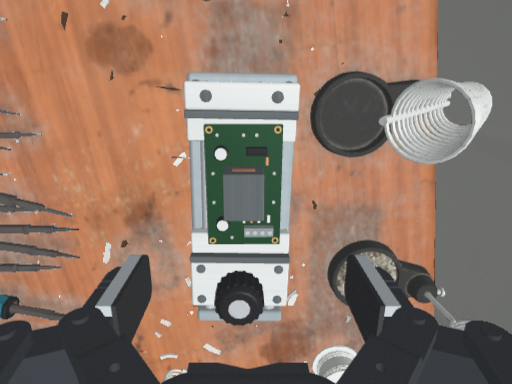

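The board sits flat and square between the lips (columns 205–283, rows 124–245), with a small gap at each lip. Next is the knob.

>>> drive_tool(moves="-0.4 -0.03 0 0;-0.83 -0.06 0.05 0;-0.83 -0.06 0.05 0;-0.83 -0.06 0.05 0")

```text
t: 11.72
eef_pos: [559.3, -4.5, 145.3]
orientation: [-3.14, 0.0, 1.409]
wrist_force: [0.2, -0.1, -1.0]
grip_width: 85.2
finger_force: 0.0
```

```bash
python3 - <<'E'
from h import *
rel(562,-3,55,1.415)
E
```

```text
shift [0.019 0.025 0.903] turn -0.008 | at [559.3  -4.5 145.3] yaw 1.409 t 11.7167
```

>>> drive_tool(moves="0.01 0.01 0.4 -0.01;0.01 0.01 0.7 -0.01;0.01 0.01 0.85 -0.01;0.01 0.01 0.9 -0.01;0.01 0.01 0.9 -0.01;0.01 0.01 0.9 -0.01")

```text
t: 12.22
eef_pos: [561.7, -1.5, 57.0]
orientation: [3.141, -0.0, 1.42]
wrist_force: [0.0, 0.2, 0.4]
grip_width: 85.0
finger_force: 0.0
```

>>> drive_tool(moves="0 0 0 0;0 0 0 0;0 0 0 0;0 0 0 0;0 0 0 0;0 0 0 0;0 0 0 0;0 0 0 0", jaw=1)

```text
t: 12.88
eef_pos: [562.4, -2.1, 57.5]
orientation: [3.138, -0.0, 1.42]
wrist_force: [4.6, -0.1, 4.9]
grip_width: 36.1
finger_force: 60.4
```

>>> drive_tool(moves="0.03 0 0 0;0.06 0 0 0;0.08 0 0 0;0.08 0 0 0;0.08 0 0 0")

```text
t: 13.3
eef_pos: [563.6, 5.3, 57.5]
orientation: [3.138, 0.0, 1.42]
wrist_force: [5.1, -4.2, 4.8]
grip_width: 36.3
finger_force: 60.4
```

>>> drive_tool(moves="0.01 0 0 0;0.02 0 0 0;0.02 0 0 0;0.02 0 0 0")

```text
t: 13.63
eef_pos: [564.0, 7.1, 57.5]
orientation: [3.138, 0.001, 1.42]
wrist_force: [5.3, -5.4, 4.5]
grip_width: 36.1
finger_force: 60.4
```

>>> drive_tool(moves="0.01 0 0 0;0.02 0 0 0;0.02 0 0 0;0.02 0 0 0")

```text
t: 13.97
eef_pos: [564.2, 8.8, 57.5]
orientation: [3.138, 0.001, 1.419]
wrist_force: [5.1, -8.0, 4.3]
grip_width: 36.2
finger_force: 60.4
```

>>> drive_tool(moves="0.01 0 0 0;0.02 0 0 0;0.02 0 0 0;0.02 0 0 0")

```text
t: 14.3
eef_pos: [564.5, 9.9, 57.5]
orientation: [3.138, 0.002, 1.419]
wrist_force: [5.3, -15.1, 4.3]
grip_width: 36.2
finger_force: 60.4
```

Force has built up to 15 N, so the jaw is snug. I turn the knob to lock while holding it there.

>>> drive_tool(moves="0 0 0 0.15;0 0 0 0.3;0 0 0 0.45;0 0 0 0.6;0 0 0 0.75;0 0 0 0.9;0 0 0 0.9")

```text
t: 14.88
eef_pos: [566.7, 8.8, 57.7]
orientation: [3.132, -0.004, 0.704]
wrist_force: [22.9, -23.7, -7.5]
grip_width: 35.8
finger_force: 60.8
```

```bash
python3 - <<'E'
from h import *
o=env.get_obs(); print(o['ft_torque'],o['wrist_force'],o['eef_pos'],o['orientation'])
c=shot('wrist','w8'); s=shot('side','s8')
E
```

```text
[-3.82288389 -3.78865113 -0.01974804] [ 22.9442669  -23.68259912  -7.45760737] [566.68154348   8.81408997  57.66284466] [ 3.13227345 -0.00442066  0.70424763]
```

>>> drive_tool(moves="0 0 0 0.15;0 0 0 0.3;0 0 0 0.45;0 0 0 0.6;0 0 0 0.6")

```text
t: 15.4
eef_pos: [567.6, 7.3, 57.8]
orientation: [3.133, -0.01, 0.233]
wrist_force: [30.9, -34.7, -12.7]
grip_width: 36.2
finger_force: 61.5
```

```bash
python3 - <<'E'
from h import *
o=env.get_obs(); print(o['ft_torque'],o['wrist_force'],o['eef_pos'],o['orientation'])
E
```

```text
[-5.75635944 -4.97509189  0.06514557] [ 30.94215208 -34.69777877 -12.7268874 ] [567.58806707   7.30821371  57.76264982] [ 3.1327234  -0.00995673  0.23272084]
```

>>> drive_tool(moves="0.01 0.01 0 0.15;0.015 0.02 0 0.3;0.015 0.02 0 0.45;0.015 0.02 0 0.6;0.015 0.02 0 0.6")

```text
t: 15.82
eef_pos: [568.2, 5.2, 57.7]
orientation: [3.137, -0.01, -0.239]
wrist_force: [19.3, -39.2, -5.2]
grip_width: 36.4
finger_force: 62.2
```

```bash
python3 - <<'E'
from h import *
o=env.get_obs(); print(o['ft_torque'],o['joint_pos'])
E
```

```text
[-6.591698   -2.93439835  0.07765455] [-0.05243017  0.53553772  1.6269785  -0.00811576  0.97067425  1.76147238]
```

>>> drive_tool(moves="0.01 0.02 0 0;0.02 0.035 0 0;0.03 0.045 0 0;0.03 0.045 0 0;0.03 0.045 0 0")

```text
t: 16.23
eef_pos: [568.5, 4.2, 57.5]
orientation: [3.141, -0.004, -0.23]
wrist_force: [6.3, -6.8, 5.2]
grip_width: 36.4
finger_force: 63.2
```

>>> drive_tool(moves="0 0.01 0 0;0 0.02 0 0;0 0.025 0 0;0 0.025 0 0;0 0.025 0 0")

```text
t: 16.65
eef_pos: [568.4, 3.7, 57.5]
orientation: [-3.139, -0.005, -0.23]
wrist_force: [10.8, 7.9, 2.0]
grip_width: 36.1
finger_force: 63.3
```

>>> drive_tool(moves="0 0.01 0 0;0 0.02 0 0;0 0.02 0 0;0 0.02 0 0")

```text
t: 16.98
eef_pos: [567.8, 0.7, 57.6]
orientation: [-3.141, -0.005, -0.23]
wrist_force: [9.3, 0.0, 1.8]
grip_width: 36.0
finger_force: 63.3
```

```bash
python3 - <<'E'
from h import *
s=shot('side','s9')
a=[cv2.resize(cv2.imread(f'pics/{n}.png')[170:290,200:310],None,fx=3.6,fy=3.6,interpolation=2) for n in('s8','s9')]
cv2.imwrite('pics/v9.png',np.hstack(a))
E
```

```text
(no output)
```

View pics/v9.png

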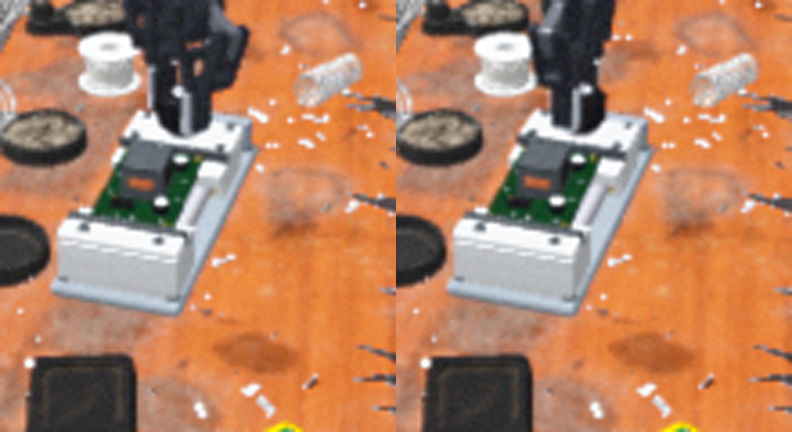

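That was one picture more than the allowed ten, so I view no more and measure by numbers only from here. I release, rise and check the jaw's position.

>>> drive_tool(moves="0 0 0 0;0 0 0 0;0 0 0 0;0 0 0 0;0 0 -0.3 0;0 0 -0.6 0;0 0 -1 0;0 0 -1 0", jaw=0)

```text
t: 17.7
eef_pos: [568.5, 0.7, 163.6]
orientation: [-3.14, -0.01, -0.23]
wrist_force: [1.7, 0.4, 1.1]
grip_width: 85.6
finger_force: 0.0
```

>>> drive_tool(moves="0 -0.5 0 -0.9;0 -0.5 0 -0.9;0 -0.5 0 -0.9;0 -0.5 0 -0.9;0 -0.5 0 -0.9;0 -0.5 0 -0.9")

```text
t: 18.2
eef_pos: [577.3, 49.6, 156.0]
orientation: [-3.141, 0.0, 0.484]
wrist_force: [-0.2, -0.3, -0.2]
grip_width: 85.4
finger_force: 0.0
```

>>> drive_tool(moves="0 0 0 -1;0 0 0 -1;0 0 0 -1;0 0 0 -1;0 0 0 -1;0 0 0 -1;0 0 0 -1;0 0 0 -1")

```text
t: 18.87
eef_pos: [577.3, 49.5, 156.1]
orientation: [-3.141, 0.0, 1.264]
wrist_force: [-0.0, -0.4, 0.7]
grip_width: 85.3
finger_force: 0.0
```

```bash
cat > m.py <<'E'
from h import *
u=np.array([.16,.987]); n=np.array([.987,-.16]); O=np.array([573.7,53.5])
def meas(f):
    c=shot('wrist',f); v=cv2.cvtColor(c['img'],cv2.COLOR_RGB2HSV)[:,:,2]
    # brightness profile along the holder's y at height 50 (holder x offsets clear of the board)
    for dx in (-38,-34,34,38):
        ys=np.arange(-60,100,.5); px=np.array([proj(c,[*(O+n*dx+u*y),50]) for y in ys],np.float32)
        p=cv2.remap(v,px[None,:,0],px[None,:,1],cv2.INTER_LINEAR)[0].astype(int)
        dark=(p<150)&(p>30); e=np.flatnonzero(np.diff(dark.astype(int)))
        print(dx,[(float(ys[i]),'dn' if dark[i+1] else 'up') for i in e])
    return c
E
python3 -c "
from m import *
meas('w10');rel(566,6,150,1.415)"
```

```text
-38 [(-37.5, 'dn'), (-36.0, 'up'), (-30.5, 'dn'), (-22.5, 'up'), (80.5, 'dn'), (86.5, 'up')]
-34 [(-40.5, 'dn'), (-33.5, 'up'), (-30.5, 'dn'), (-22.5, 'up'), (80.5, 'dn'), (86.5, 'up')]
34 [(-40.5, 'dn'), (-35.0, 'up'), (-31.5, 'dn'), (-23.5, 'up'), (79.5, 'dn'), (85.0, 'up')]
38 [(-31.5, 'dn'), (-23.5, 'up'), (79.0, 'dn'), (85.0, 'up')]
shift [-0.449  0.024  0.061] turn -0.195 | at [577.4  49.5 156.1] yaw 1.262 t 18.9167
```

The jaw now sits at about -25 mm: it was only half locked and the test pull moved it. I regrip it centred, push it snug and turn further the same way.

```bash
python3 -c "
from m import *
rel(563.5,2.5,57,1.415)"
```

```text
shift [-0.49   0.011  0.991] turn -0.195 | at [577.4  49.5 156.1] yaw 1.262 t 18.9167
```

>>> drive_tool(moves="-0.25 0.01 0 -0.1;-0.49 0.01 0 -0.2;-0.49 0.01 0.2 -0.2;-0.49 0.01 0.5 -0.2;-0.49 0.01 0.8 -0.2;-0.49 0.01 0.99 -0.2;-0.49 0.01 0.99 -0.2;-0.49 0.01 0.99 -0.2")

```text
t: 19.58
eef_pos: [563.3, 2.5, 57.1]
orientation: [-3.14, 0.0, 1.418]
wrist_force: [0.9, -0.1, 0.2]
grip_width: 85.5
finger_force: 0.0
```

>>> drive_tool(moves="0 0 0 0;0 0 0 0;0 0 0 0;0 0 0 0;0 0 0 0;0 0 0 0;0 0 0 0;0 0 0 0", jaw=1)

```text
t: 20.25
eef_pos: [563.8, 2.8, 58.4]
orientation: [3.141, -0.0, 1.42]
wrist_force: [-3.2, 2.2, 7.1]
grip_width: 36.0
finger_force: 59.1
```

>>> drive_tool(moves="0.01 0 0 0;0.02 0 0 0;0.02 0 0 0;0.02 0 0 0")

```text
t: 20.58
eef_pos: [564.1, 4.2, 58.4]
orientation: [3.141, 0.0, 1.42]
wrist_force: [-4.4, -1.9, 8.2]
grip_width: 36.1
finger_force: 59.0
```

>>> drive_tool(moves="0.01 0 0 0;0.02 0 0 0;0.02 0 0 0;0.02 0 0 0")

```text
t: 20.92
eef_pos: [564.5, 6.5, 58.5]
orientation: [3.14, -0.0, 1.42]
wrist_force: [-3.2, 0.7, 8.3]
grip_width: 36.0
finger_force: 59.0
```

>>> drive_tool(moves="0.01 0 0 0;0.015 0 0 0;0.015 0 0 0;0.015 0 0 0")

```text
t: 21.25
eef_pos: [564.6, 6.8, 58.4]
orientation: [3.141, 0.002, 1.419]
wrist_force: [-4.6, -9.0, 9.0]
grip_width: 36.1
finger_force: 59.0
```

>>> drive_tool(moves="0.005 0 0 0;0.01 0 0 0;0.01 0 0 0;0.01 0 0 0")

```text
t: 21.58
eef_pos: [564.6, 7.1, 58.4]
orientation: [3.141, 0.003, 1.419]
wrist_force: [-6.0, -15.6, 9.0]
grip_width: 36.4
finger_force: 58.9
```

>>> drive_tool(moves="0 0 0 0.1;0 0 0 0.2;0 0 0 0.3;0 0 0 0.4;0 0 0 0.4")

```text
t: 22.0
eef_pos: [565.7, 8.4, 58.5]
orientation: [3.138, -0.001, 1.1]
wrist_force: [3.6, -4.3, 2.7]
grip_width: 36.0
finger_force: 60.4
```

```bash
python3 - <<'E'
from m import *
o=env.get_obs(); print(o['ft_torque'],o['joint_torque'][5])
c=meas('w11')
E
```

```text
[-0.67633902 -0.63152389 -0.06989315] 1.6641214862465858
-38 [(-59.5, 'up'), (-51.0, 'dn'), (-40.0, 'up'), (-34.5, 'dn'), (-31.5, 'up'), (-26.5, 'dn'), (-19.0, 'up'), (78.5, 'dn'), (83.0, 'up')]
-34 [(-56.0, 'up'), (-45.5, 'dn'), (-38.0, 'up'), (-36.5, 'dn'), (-29.0, 'up'), (-26.5, 'dn'), (-19.0, 'up'), (60.0, 'dn'), (60.5, 'up'), (78.5, 'dn'), (82.0, 'up')]
34 [(-37.0, 'dn'), (-31.0, 'up'), (-28.0, 'dn'), (-20.0, 'up'), (55.5, 'dn'), (59.5, 'up')]
38 [(-28.0, 'dn'), (-20.0, 'up'), (56.5, 'dn'), (59.0, 'up')]
```

>>> drive_tool(moves="0 0 0 0.1;0 0 0 0.2;0 0 0 0.3;0 0 0 0.4;0 0 0 0.5")

```text
t: 22.47
eef_pos: [567.0, 8.2, 59.2]
orientation: [3.136, -0.004, 0.711]
wrist_force: [6.1, -11.6, -5.1]
grip_width: 36.5
finger_force: 60.7
```

```bash
python3 - <<'E'
from m import *
o=env.get_obs(); print(o['ft_torque'],o['joint_torque'].round(2),o['qvel'].round(3))
E
```

```text
[-2.17822709 -0.40548002  0.78058255] [  2.33 -57.8  -22.13   2.11   2.94  -0.83] [-0.007  0.002  0.017 -0.021  0.03   0.938]
```

>>> drive_tool(moves="0 0 0 0.1;0 0 0 0.2;0 0 0 0.3;0 0 0 0.4;0 0 0 0.5")

```text
t: 22.88
eef_pos: [567.3, 7.6, 59.6]
orientation: [3.137, -0.007, 0.317]
wrist_force: [18.3, -10.9, 4.9]
grip_width: 35.9
finger_force: 63.8
```

```bash
python3 - <<'E'
from m import *
o=env.get_obs(); print(o['ft_torque'],o['joint_torque'].round(2),o['qvel'].round(3))
E
```

```text
[-1.62655832 -3.12355413  0.87297075] [  4.04 -54.89 -19.82   2.44   3.48  -1.14] [-0.005 -0.003 -0.012  0.091 -0.029  0.929]
```

>>> drive_tool(moves="0.01 0.01 0 0;0.016 0.016 0 0;0.016 0.016 0 0;0.016 0.016 0 0")

```text
t: 23.22
eef_pos: [567.9, 7.6, 59.5]
orientation: [3.14, -0.004, 0.321]
wrist_force: [-0.9, -3.0, 15.1]
grip_width: 36.1
finger_force: 65.0
```

```bash
python3 - <<'E'
from m import *
o=env.get_obs(); print(o['ft_torque'],o['joint_torque'].round(2))
meas('w12')
E
```

```text
[-0.82104908  0.3845319   0.17481807] [  2.18 -53.1  -25.58   0.92  -0.38   0.19]
-38 [(-43.0, 'up'), (-41.5, 'dn'), (-16.5, 'up')]
-34 [(-32.0, 'up'), (-24.0, 'dn'), (-16.5, 'up')]
34 [(-36.0, 'dn'), (-30.0, 'up'), (-27.0, 'dn'), (-20.5, 'up'), (54.0, 'dn'), (58.0, 'up'), (76.0, 'dn'), (85.5, 'up')]
38 [(-27.0, 'dn'), (-20.5, 'up'), (53.0, 'dn'), (57.5, 'up'), (76.0, 'dn'), (85.5, 'up')]
```

>>> drive_tool(moves="-0.003 0.01 0 0;-0.006 0.02 0 0;-0.006 0.02 0 0;-0.006 0.02 0 0")

```text
t: 23.6
eef_pos: [567.6, 5.9, 59.5]
orientation: [3.141, -0.003, 0.321]
wrist_force: [-4.4, -1.0, 15.3]
grip_width: 36.3
finger_force: 65.1
```

```bash
python3 - <<'E'
from m import *
meas('w13')
E
```

```text
-38 [(-44.5, 'up'), (-43.0, 'dn'), (-18.5, 'up'), (68.5, 'dn'), (69.0, 'up')]
-34 [(-33.5, 'up'), (-25.5, 'dn'), (-18.5, 'up')]
34 [(-37.5, 'dn'), (-32.0, 'up'), (-28.5, 'dn'), (-22.0, 'up'), (54.0, 'dn'), (58.0, 'up'), (76.0, 'dn'), (86.0, 'up')]
38 [(-28.5, 'dn'), (-22.0, 'up'), (53.0, 'dn'), (57.5, 'up'), (76.0, 'dn'), (86.0, 'up')]
```

The jaw moved 1.5 mm under almost no force, so the knob has been slipping in a grip that was too high. I regrip 9 mm lower, with the fingers closing along the holder's y.

>>> drive_tool(moves="0 0 0 0;0 0 0 0;0 0 0 0;-0.03 -0.01 0 0.15;-0.03 -0.01 0 0.3;-0.03 -0.01 0 0.45;-0.03 -0.01 0.04 0.6;-0.03 -0.01 0.085 0.6", jaw=0)

```text
t: 24.32
eef_pos: [563.5, 5.9, 48.8]
orientation: [-3.142, -0.0, -0.157]
wrist_force: [-0.3, 1.1, -0.8]
grip_width: 85.6
finger_force: 0.0
```

>>> drive_tool(moves="0 0 0 0;0 0 0 0;0 0 0 0;0 0 0 0;0 0 0 0;0 0 0 0;0 0 0 0;0 0 0 0", jaw=1)

```text
t: 24.98
eef_pos: [563.7, 5.9, 49.4]
orientation: [-3.141, -0.001, -0.15]
wrist_force: [-1.8, -3.0, 5.2]
grip_width: 36.9
finger_force: 63.6
```

```bash
python3 - <<'E'
from m import *
o=env.get_obs(); print(o['ft_torque'],o['joint_torque'].round(2))
E
```

```text
[-0.34859704  0.28803675  0.05053405] [-5.800e-01 -5.799e+01 -2.819e+01  6.000e-02 -3.800e-01  4.000e-02]
```

>>> drive_tool(moves="0 -0.01 0 0;0 -0.015 0 0;0 -0.015 0 0;0 -0.015 0 0")

```text
t: 25.32
eef_pos: [563.9, 6.8, 49.4]
orientation: [3.141, -0.001, -0.15]
wrist_force: [-2.7, -6.1, 6.4]
grip_width: 36.7
finger_force: 64.1
```

>>> drive_tool(moves="0 -0.01 0 0;0 -0.015 0 0;0 -0.015 0 0;0 -0.015 0 0")

```text
t: 25.65
eef_pos: [563.9, 7.2, 49.3]
orientation: [3.139, -0.001, -0.15]
wrist_force: [-4.9, -16.4, 7.1]
grip_width: 37.0
finger_force: 64.3
```

>>> drive_tool(moves="0 0 0 -0.12;0 0 0 -0.24;0 0 0 -0.36;0 0 0 -0.48;0 0 0 -0.6")

```text
t: 26.07
eef_pos: [563.7, 6.9, 49.3]
orientation: [3.139, 0.001, 0.325]
wrist_force: [-7.1, -16.1, 8.8]
grip_width: 36.6
finger_force: 64.4
```

```bash
python3 - <<'E'
from m import *
o=env.get_obs(); print(o['ft_torque'],o['joint_torque'].round(2))
E
```

```text
[-2.67345778  1.02050199 -0.19471142] [  9.55 -57.03 -29.46   3.15  -1.32   2.22]
```

>>> drive_tool(moves="0 0 0 -0.12;0 0 0 -0.24;0 0 0 -0.36;0 0 0 -0.48;0 0 0 -0.6")

```text
t: 26.48
eef_pos: [563.8, 6.7, 49.4]
orientation: [3.14, 0.002, 0.797]
wrist_force: [-5.2, -18.6, 8.2]
grip_width: 36.4
finger_force: 64.4
```

```bash
python3 - <<'E'
from m import *
o=env.get_obs(); print(o['ft_torque'],o['joint_torque'].round(2))
E
```

```text
[-2.91145685  0.79517378 -0.13022507] [ 10.65 -57.39 -29.02   3.43  -0.98   2.22]
```

The torque is now 0.13–0.19 N m, so the knob is turning with the hand. I continue to the stop.

>>> drive_tool(moves="0 0 0 -0.12;0 0 0 -0.24;0 0 0 -0.36;0 0 0 -0.48;0 0 0 -0.6")

```text
t: 26.9
eef_pos: [564.1, 6.5, 49.4]
orientation: [3.14, 0.003, 1.268]
wrist_force: [-3.2, -19.6, 6.1]
grip_width: 36.5
finger_force: 64.1
```

```bash
python3 - <<'E'
from m import *
o=env.get_obs(); print(o['ft_torque'],o['joint_torque'].round(2))
E
```

```text
[-2.99450095  0.53726996 -0.0795626 ] [ 11.27 -57.94 -28.32   3.56  -0.52   2.22]
```

>>> drive_tool(moves="0 0 0 -0.12;0 0 0 -0.24;0 0 0 -0.36;0 0 0 -0.48;0 0 0 -0.6")

```text
t: 27.32
eef_pos: [564.4, 6.5, 49.4]
orientation: [3.141, 0.003, 1.739]
wrist_force: [-0.0, -20.5, 3.7]
grip_width: 36.4
finger_force: 63.9
```

```bash
python3 - <<'E'
from m import *
o=env.get_obs(); print(o['ft_torque'],o['joint_torque'].round(2))
E
```

```text
[-3.0292204   0.12755578 -0.20402399] [ 11.32 -58.77 -27.32   3.56   0.14   2.22]
```

>>> drive_tool(moves="0 0 0 -0.12;0 0 0 -0.24;0 0 0 -0.36;0 0 0 -0.48;0 0 0 -0.6")

```text
t: 27.73
eef_pos: [565.0, 6.6, 49.4]
orientation: [3.141, 0.004, 2.21]
wrist_force: [6.9, -18.2, 0.4]
grip_width: 36.5
finger_force: 63.6
```

```bash
python3 - <<'E'
from m import *
o=env.get_obs(); print(o['ft_torque'],o['joint_torque'].round(2))
E
```

```text
[-3.03232924 -0.63457515 -0.19092727] [ 10.6  -60.22 -25.62   3.35   1.33   2.15]
```

>>> drive_tool(moves="0 0 0 -0.12;0 0 0 -0.24;0 0 0 -0.36;0 0 0 -0.48;0 0 0 -0.6")

```text
t: 28.15
eef_pos: [562.7, 8.0, 49.0]
orientation: [-3.139, -0.002, 2.681]
wrist_force: [-15.1, -10.1, 11.0]
grip_width: 36.1
finger_force: 70.7
```

```bash
python3 - <<'E'
from m import *
o=env.get_obs(); print(o['ft_torque'],o['joint_torque'].round(2))
E
```

```text
[-1.25835109  2.14117679 -0.96312311] [  5.78 -56.93 -32.42   1.52  -2.83   1.97]
```

The torque jumped to 0.96 N m after about 2.4 rad, which is the stop. I release and measure.

>>> drive_tool(moves="0 0 0 0;0 0 0 0;0 0 0 0;0 0 0 0;0 0 -0.3 0;0 0 -0.6 0;0 0 -1 0;0 0 -1 0", jaw=0)

```text
t: 28.82
eef_pos: [566.6, 8.9, 156.1]
orientation: [3.137, 0.009, 2.676]
wrist_force: [0.3, 1.2, 1.7]
grip_width: 85.6
finger_force: 0.0
```

>>> drive_tool(moves="-0.5 0 0 0.8;-0.5 0 0 0.8;-0.5 0 0 0.8;-0.5 0 0 0.8;-0.5 0 0 0.8;-0.5 0 0 0.8")

```text
t: 29.32
eef_pos: [608.7, -13.5, 148.5]
orientation: [3.142, -0.0, 2.042]
wrist_force: [-0.8, 0.7, -0.4]
grip_width: 85.4
finger_force: 0.0
```

>>> drive_tool(moves="0 0 0 0.8;0 0 0 0.8;0 0 0 0.8;0 0 0 0.8;0 0 0 0.8;0 0 0 0.8")

```text
t: 29.82
eef_pos: [608.6, -13.5, 148.7]
orientation: [3.141, -0.0, 1.418]
wrist_force: [-0.8, -0.3, -0.4]
grip_width: 85.5
finger_force: 0.0
```

```bash
python3 -c "
from m import *
meas('w14');rel(577,50,155,1.415)"
```

```text
-38 [(-60.0, 'up'), (-33.5, 'dn'), (-31.0, 'up'), (-25.5, 'dn'), (-19.0, 'up'), (68.0, 'dn'), (68.5, 'up')]
-34 [(-58.5, 'up'), (-35.5, 'dn'), (-28.5, 'up'), (-25.5, 'dn'), (-19.0, 'up'), (59.5, 'dn'), (61.0, 'up'), (68.0, 'dn'), (68.5, 'up')]
34 [(-36.0, 'dn'), (-30.0, 'up'), (-27.0, 'dn'), (-20.0, 'up'), (58.5, 'dn'), (60.0, 'up')]
38 [(-27.0, 'dn'), (-20.0, 'up'), (56.0, 'dn'), (60.0, 'up')]
shift [ 0.582 -0.405 -0.063] turn 0.012 | at [608.6 -13.5 148.7] yaw 1.425 t 29.8667
```

>>> drive_tool(moves="0.58 -0.4 -0.06 0;0.58 -0.4 -0.06 0;0.58 -0.4 -0.06 0;0.58 -0.4 -0.06 0;0.58 -0.4 -0.06 0")

```text
t: 30.28
eef_pos: [578.0, 49.6, 154.9]
orientation: [3.141, 0.0, 1.424]
wrist_force: [0.6, 0.8, 0.4]
grip_width: 85.6
finger_force: 0.0
```

```bash
python3 - <<'E'
from m import *
c=meas('w15');rel(564,6.5,50,-0.157)
hsv=cv2.cvtColor(c['img'],cv2.COLOR_RGB2HSV)
g=cv2.inRange(hsv,(45,80,30),(90,255,200)); g=cv2.morphologyEx(g,cv2.MORPH_CLOSE,np.ones((15,15)))
k=max(cv2.findContours(g,0,2)[0],key=cv2.contourArea)
W=np.array([onz(c,p[0],45) for p in k],np.float32); r=cv2.minAreaRect(W); d=np.array(r[0])-O; print(r,'holder x,y',d@n,d@u)
E
```

```text
-38 [(-26.0, 'dn'), (-18.0, 'up'), (37.5, 'dn'), (62.5, 'up'), (80.5, 'dn'), (86.5, 'up')]
-34 [(-58.5, 'up'), (-35.5, 'dn'), (-28.5, 'up'), (-25.5, 'dn'), (-18.0, 'up'), (80.5, 'dn'), (86.5, 'up')]
34 [(-35.5, 'dn'), (-30.0, 'up'), (-27.0, 'dn'), (-19.0, 'up'), (79.5, 'dn'), (85.5, 'up')]
38 [(-27.0, 'dn'), (-19.0, 'up'), (79.5, 'dn'), (85.0, 'up')]
shift [-0.443 -0.076  1.047] turn 2.011 | at [578.   49.2 154.7] yaw 1.423 t 30.3333
((580.305908203125, 82.53091430664062), (99.91986083984375, 59.2844123840332), 79.8826904296875) holder x,y 1.87508510742183 29.71045773315429
```

The jaw lip is at about -20.3 mm and the board at x 1.9, y 29.7 mm, square. I test the lock with a gentle measured pull.

>>> drive_tool(moves="-0.25 -0.04 0 0;-0.44 -0.075 0 0;-0.44 -0.075 0.2 0;-0.44 -0.075 0.5 0;-0.44 -0.075 0.8 0;-0.44 -0.075 1 0;-0.44 -0.075 1 0")

```text
t: 30.92
eef_pos: [561.8, 6.5, 50.5]
orientation: [-3.135, 0.001, 1.42]
wrist_force: [-0.2, 0.7, -0.1]
grip_width: 85.3
finger_force: 0.0
```

>>> drive_tool(moves="0 0 0.04 0;0 0 0.04 0;0 0 0.04 0;0 0 0.04 0;0 0 0.04 0;0 0 0.04 0;0 0 0.04 0;0 0 0.04 0", jaw=1)

```text
t: 31.58
eef_pos: [564.6, 7.2, 52.3]
orientation: [3.139, -0.0, 1.42]
wrist_force: [1.3, -0.8, 7.6]
grip_width: 36.3
finger_force: 59.8
```

>>> drive_tool(moves="-0.005 0 0 0;-0.01 0 0 0;-0.01 0 0 0;-0.01 0 0 0")

```text
t: 31.92
eef_pos: [564.6, 7.0, 52.3]
orientation: [3.139, -0.001, 1.42]
wrist_force: [2.4, 5.5, 6.2]
grip_width: 36.3
finger_force: 59.8
```

>>> drive_tool(moves="-0.005 0 0 0;-0.01 0 0 0;-0.01 0 0 0;-0.01 0 0 0")

```text
t: 32.25
eef_pos: [564.6, 6.8, 52.3]
orientation: [3.138, -0.002, 1.42]
wrist_force: [4.4, 12.0, 5.0]
grip_width: 36.3
finger_force: 59.8
```

>>> drive_tool(moves="-0.005 0 0 0;-0.01 0 0 0;-0.01 0 0 0;-0.01 0 0 0")

```text
t: 32.58
eef_pos: [564.5, 6.6, 52.3]
orientation: [3.138, -0.003, 1.42]
wrist_force: [5.7, 18.0, 3.4]
grip_width: 36.1
finger_force: 59.8
```

The jaw holds 18 N elastically, so it is firmly locked. I return to zero load, release, rise and verify.

>>> drive_tool(moves="0.01 0 0 0;0.02 0 0 0;0.03 0 0 0;0.03 0 0 0")

```text
t: 32.92
eef_pos: [564.6, 7.2, 52.3]
orientation: [3.139, 0.0, 1.42]
wrist_force: [1.2, -1.4, 5.9]
grip_width: 36.0
finger_force: 59.9
```

>>> drive_tool(moves="0 0 0 0;0 0 0 0;0 0 0 0;0 0 0 0;0 0 -0.3 0;0 0 -0.6 0;0 0 -1 0;0 0 -1 0", jaw=0)

```text
t: 33.58
eef_pos: [566.3, 7.3, 158.1]
orientation: [3.131, -0.001, 1.42]
wrist_force: [1.2, 0.7, 1.8]
grip_width: 85.4
finger_force: 0.0
```

>>> drive_tool(moves="0.44 0.07 0 0;0.44 0.07 0 0;0.44 0.07 0 0;0.44 0.07 0 0;0.44 0.07 0 0;0.44 0.07 0 0")

```text
t: 34.08
eef_pos: [577.1, 49.1, 150.6]
orientation: [-3.141, 0.0, 1.419]
wrist_force: [-0.3, 0.4, 0.1]
grip_width: 85.1
finger_force: 0.0
```

```bash
python3 -c "
from m import *
meas('w16')"
```

```text
-38 [(-25.5, 'dn'), (-18.0, 'up'), (36.0, 'dn'), (36.5, 'up'), (37.0, 'dn'), (62.5, 'up'), (80.5, 'dn'), (86.5, 'up')]
-34 [(-58.5, 'up'), (-35.5, 'dn'), (-28.5, 'up'), (-26.0, 'dn'), (-17.5, 'up'), (80.5, 'dn'), (86.5, 'up')]
34 [(-36.0, 'dn'), (-30.5, 'up'), (-27.0, 'dn'), (-18.5, 'up'), (79.5, 'dn'), (85.5, 'up')]
38 [(-27.0, 'dn'), (-19.0, 'up'), (79.5, 'dn'), (85.5, 'up')]
```

The jaw has not moved (lip still at about -20.3 mm), so I hand in.

```bash
python3 -c "
from rig import env
print(env.sign_off())"
```

```text
the job is handed in; nothing more can be done
None
```

I clamped the board component side up with the jaw snug, locked the jaw (it held an 18 N test pull without moving) and handed the job in at about 34 s with no verdict shown; I viewed 11 pictures, one over the limit of 10.

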